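# Seal a deep-well plate in the hand-screw press

### The arm

A 7-joint arm with a two-finger parallel gripper is mounted at the origin on the work surface. World frame = base frame: x ahead of the robot, y to its left, z up, the work surface at z = 0. Lengths are in m, angles in rad, forces in N, time in s.
With the tool pointing down it reaches from about 0.4 to 0.85 m from the base axis. Payload 10.4 kg.
Tool frame: the origin (TCP) lies midway between the tips of the shut fingers; the grasp point (between the pads) lies 19 mm behind it; z points along the fingers, y is the line along which they close (so a half turn about z gives the same grasp; the last joint's range is limited). The gripper opens to 87 mm and grips with 3 to 60 N. Pads are 19 mm wide; open, the fingers measure 117 mm over their backs; the gripper's body (75 mm by 190 mm) begins 51 mm behind the grasp point.
Start: joints at [-1.36, 0.332, -0.065, 1.46, 0.022, 1.35, -0.088], TCP at [0.145, 0.608, 0.223] pointing down, gripper open.
Joint ranges: [-2.6, 2.6], [-0.5, 2.12], [-1.47, 1.34], [0.16, 2.42], [-1.27, 4.41], [0.06, 2.06], [-2.6, 2.6]. Speed limits (rad/s): [2.22, 2.22, 2.79, 2.79, 3.14, 3.14, 3.14].

### API

Orientations are given as a unit quaternion [x, y, z, w].
In Python, from bench import r gives the robot as it stands.
- The arm moves only by the tool arm_command, never from a script. Its arguments are lists of equal length, an entry for each row: "xyz": the shift along the world's x, y, z in m, a list of three; "rot": the turn, a rotation vector about the world's x, y, z in rad, a list of three. In form: {"xyz": [[tx, ty, tz], ...], "rot": [[ax, ay, az], ...]}. A call has 1 to 20 rows; each row is the pose to reach, as a shift and turn from the pose commanded when the call began; what a row does not reach only later rows make up. A row lasts 1/12 s, in which the tool goes at most 41.7 mm and 7.16 degrees, less where a joint would pass 70% of its speed; a pose out of reach is approached as far as the arm can. A call with a gripper value outside its range is refused whole. "grip" is the opening, from 0 (shut) to 1 (fully open), set as the call begins (left out, the last holds). The fingers move at their own pace and stop on an object; "squeeze" is the grip in N (left out, the last holds). Time passes only in rows, so rows that repeat a pose let the fingers close. It gives the time, the measured TCP pose, the force, the opening and the grip force at its end, in the units of the state.
- r.read_state(): the state, without advancing time (a new reading comes with each control period).
- r.camera(name): name is "scene" or "top" or "wrist"; returns the picture (480x640x3 uint8, red, green, blue); there is no depth.
- r.camera_model(name): a dict with "fx", "fy", "cx", "cy" (pixels), "T" (4x4, takes a point from camera to world coordinates). Camera axes: x right, y up, looking along -z (the intrinsics and any distortion apply to the point x, -y, -z); pixel columns grow to the right and rows downward; lengths in m; the calibration is good to about 2 mm. A picture is of the moment at which its call begins: read the wrist's pose just before it. camera_model takes no time and is no camera call; for the wrist camera it gives the pose at the moment of the call.
- r.close_job(): hands the job in; it is judged then, once.
Trained networks look in the newest picture that a camera, given by its name, has taken for a name from the list of things; names that differ only in an ending like _2 or _b are one class to them, and where a whole thing is asked for, a point or a joint stands for the part that bears it (a point fixed in the world has none). Each returns a list of dicts, best first, with "conf" (0 to 1); they miss things now and then, are a little off and sometimes report something else, mostly with a low value. They report only what shows in the picture. A call takes as long as a camera call.
- r.look_for(label, camera): "at" ([x, y, z] in m, in the coordinates of the camera as it stood for that picture, good to about 4 mm: the middle of the surface that is visible of it).
- r.spot_point(label, camera): "at" ([x, y, z] in m, in the coordinates of the camera as it stood for that picture, good to about 4 mm: a listed point, or the origin of a listed thing).
The state is a dict: "time": time; "joint_positions": joint angles; "joint_vel": joint speeds; "joint_torque": joint torques, N m; "ee_pos": TCP position; "eef_rot": TCP orientation; "ft_force": force on the tool from outside, world axes, zero at the start; "torque": the same for the moment, N m; "width": finger opening in m; "grip_force": force on a finger pad.
Only numpy, scipy, OpenCV 4.12 (cv2) and the standard library are available. Lean on these libraries where they do the work, as an engineer would, in place of code of your own. Each camera call takes 0.05 s, during which the arm holds its last target. There are 200 camera calls.

### The job

Close the sealing mat on the deep-well plate in the hand-screw press: push the plate tray fully home under the press, swing the fold-away handle on the handwheel fully upright before you wind, then crank the wheel clockwise (seen from above) down to its stop, so that the mat is pressed fully home. Leave the press closed like that, and leave the bottle, can, jar and tube rack around it standing where they are.

Things in the scene. Friction and masses are not known exactly. Their poses are not given: they have to be found in the camera images.
- press: Hand-screw plate press, fixed to the bench: white base 210 x 240 mm and 18 mm high, two steel pillars of 25 mm 200 mm apart, a white bridge (64 x 244 mm, its top 146 mm above the bench) and on top of it an aluminium handwheel with a black handle. Origin on the bench under the screw axis; its x axis points from the front, where the tray comes out, to the back; z up. The base reaches from x = -120 to +90 mm. The bench top is at height 0
- tray (a joint): How far the aluminium plate tray is pulled out of the press, m (0 = fully home against its rear stop, starts 0.030 to 0.060). It slides along the press's x axis with about 3 N of friction and stays where it is left
- tray_pull (a point): Middle of the steel bar handle on the tray's front: a level bar 90 mm long, 10 mm thick, across the press (along its y), 36 mm above the bench and 35 mm clear of the tray's front panel. With the tray home it lies 113 mm in front of the screw axis
- wheel (a joint): Angle of the handwheel, rad, growing clockwise seen from above. Clockwise lowers the platen, 6 mm a turn. At 13.51 it meets its lower stop, which is where the mat is just home; its upper stop is at -4.2. It starts anywhere from -3.1 to 3.1. It needs about 0.12 N m and does not run on or back
- wheel_centre (a point): Point on the screw's vertical axis, 182 mm above the bench, at the height of the handle's hinge. The wheel is 125 mm across; its rim (50 to 62 mm from the axis) spans heights 162 to 176 mm, its three spokes are at about 165 mm, the steel nut on the hub (24 mm wide) reaches 188 mm
- handle_hinge (a point): Hinge pin of the fold-away handle, in a small steel clevis on the rim, 54 mm from the screw axis and 182 mm above the bench. The hinge pin is level and tangential to the wheel. The steel clevis around it reaches 188 mm high and 62 mm from the axis
- handle (a joint): Angle of the fold-away handle, rad: 0 = folded in across the wheel, pointing from the hinge over the hub and 0.35 rad above level; 1.22 = upright; its stop is at 1.25. Its free end rises up and outwards as it unfolds. About 0.12 N m of friction: it stays where it is left
- handle_tip (a point): Rounded free end of the handle, 62 mm from the hinge. The last 48 mm are a black revolving grip 20 mm thick. Folded, the tip lies about over the hub, 4 mm past the screw axis and 203 mm above the bench; upright, it is straight above the hinge, 244 mm above the bench
- mat (a joint): How far the grey sealing mat on the white deep-well plate has gone down, m: 0 = only laid on, 3 mm proud; about 0.003 = fully home. It takes about 40 N and stays where it is pressed
- mat_top (a point): Centre of the mat's upper face (mat 78 x 120 mm, 75 mm above the bench before pressing); under the screw axis when the tray is home
- platen_face (a point): Centre of the lower face of the aluminium platen (88 x 130 mm) that the screw moves down; 82 to 88 mm above the bench at the start
- pump_bottle: Bystander: green pump bottle, 73 mm wide, 184 mm high; origin at the centre of its foot
- jar: Bystander: specimen jar with a yellow cap, 68 mm wide, 68 mm high; origin at the centre of its foot
- spray_can: Bystander: blue and white spray can, 67 mm wide, 235 mm high; origin at the centre of its foot
- tube_rack: Bystander: blue rack of capped tubes, 125 x 85 mm, 69 mm high; origin at the centre of its foot

How it is judged:
By the outcome, as a careful person would: the job done as asked, in the order asked, and still so for the second after the job is handed in, with the robot touching nothing.
It also fails if it takes over 67 s, if anything falls off the work surface, if the arm or the gripper's body presses on something with over 40 N, if the wrist force passes 120 N, or if a joint passes its speed limit or range.

## Working session

There is one attempt and no reset: what is moved stays moved. The work goes in short steps, Python scripts to look and compute and a tool call to move; the robot and the scene stay as the last step left them, time stands still between calls to the robot, and variables do not carry over. Pictures are saved under pics/ and viewed, at most 10 in all, crops included, and the job is handed in when it is done.

Besides the shell and the picture viewer there is one more tool, called as name(argument=value, ...), one argument or row to a line, values as JSON. arm_command: Moves the arm, as the interface text tells. Its arguments: {"type":"object","properties":{"xyz":{"type":"array"},"rot":{"type":"array"},"grip":{"type":"number"},"squeeze":{"type":"number"}},"required":["xyz","rot"]}

```bash
mkdir -p pics; cat > h.py <<'E'
import numpy as np, cv2
from bench import r
def save(cam,fn):
    cv2.imwrite('pics/'+fn, r.camera(cam)[:,:,::-1])
def w(cam,p): 
    T=np.array(r.camera_model(cam)["T"]); return (T@np.r_[p,1])[:3]
def spots(cam,labels,f=None):
    for l in labels:
        for d in (f or r.spot_point)(l,cam)[:2]:
            print(cam,l,round(d["conf"],2),np.round(w(cam,d["at"]),4))
E
python3 - <<'E'
from h import *
s=r.read_state(); print(s["ee_pos"],s["eef_rot"],s["time"],s["width"])
save('scene','s0.png'); save('top','t0.png')
L=["press","tray_pull","wheel_centre","handle_hinge","handle_tip","mat_top"]
spots('top',L+["pump_bottle","jar","spray_can","tube_rack"]); spots('scene',L)
print(r.read_state()["time"])
E
```

```text
[0.14469852 0.60760224 0.22172326] [ 1.16595575e-01  9.93179197e-01 -7.42689532e-04 -4.54898064e-05] 0.0 0.08727691587914121
top press 0.69 [ 0.6469  0.0721 -0.0015]
top tray_pull 0.74 [0.5068 0.0193 0.0371]
top tray_pull 0.62 [ 0.6468  0.0721 -0.003 ]
top wheel_centre 0.69 [0.6498 0.0648 0.1771]
top handle_hinge 0.66 [0.6041 0.1004 0.1805]
top handle_tip 0.8 [0.6493 0.0675 0.2031]
top handle_tip 0.74 [0.4451 0.1414 0.0031]
top mat_top 0.72 [0.6144 0.0568 0.0793]
top pump_bottle 0.68 [ 0.5207 -0.121   0.0027]
top jar 0.62 [0.4442 0.1459 0.0027]
top spray_can 0.64 [ 0.6388 -0.136   0.0049]
top tube_rack 0.94 [0.544  0.2373 0.0052]
top tube_rack 0.61 [ 0.5202 -0.1218 -0.0007]
scene press 0.74 [ 6.452e-01  7.210e-02 -6.000e-04]
scene press 0.27 [0.4408 0.1441 0.0015]
scene tray_pull 0.65 [0.5099 0.0245 0.0329]
scene wheel_centre 0.71 [0.6445 0.0681 0.1849]
scene handle_hinge 0.59 [0.6054 0.107  0.1807]
scene handle_tip 0.74 [0.6482 0.0643 0.2026]
scene mat_top 0.59 [0.6131 0.0608 0.0744]
0.9
```

View pics/s0.png

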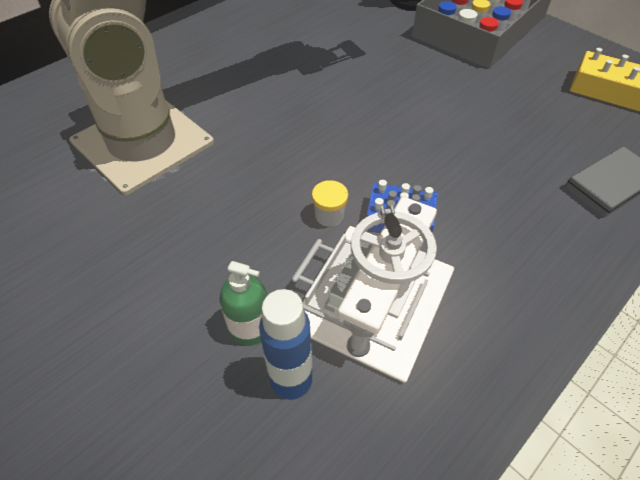

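View pics/t0.png

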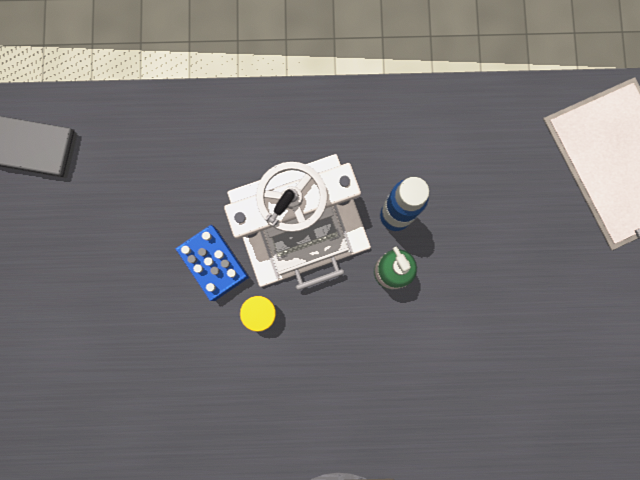

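The pictures agree with the networks. In the top view the wheel is at about (292,197), the folded handle runs from (272,217) to the hub, and the tray bar spans (299,287)–(343,270). That gives a press yaw of about 19°, with the tray about 33 mm out. I'll push the tray first, off-centre on the bar so the gripper stays clear of the bottle.

arm_command(
  xyz=[
    [0.324,-0.574,0],
    [0.324,-0.574,0],
    [0.324,-0.574,0],
    [0.324,-0.574,0],
    [0.324,-0.574,0],
    [0.324,-0.574,0],
    [0.324,-0.574,0],
    [0.324,-0.574,0],
    [0.324,-0.574,0],
    [0.324,-0.574,0],
    [0.324,-0.574,0],
    [0.324,-0.574,0],
    [0.324,-0.574,0],
    [0.324,-0.574,0],
    [0.324,-0.574,0],
    [0.324,-0.574,0],
    [0.324,-0.574,0],
    [0.324,-0.574,0],
    [0.324,-0.574,0],
    [0.324,-0.574,0],
  ],
  rot=[
    [0,0,0.565],
    [0,0,0.565],
    [0,0,0.565],
    [0,0,0.565],
    [0,0,0.565],
    [0,0,0.565],
    [0,0,0.565],
    [0,0,0.565],
    [0,0,0.565],
    [0,0,0.565],
    [0,0,0.565],
    [0,0,0.565],
    [0,0,0.565],
    [0,0,0.565],
    [0,0,0.565],
    [0,0,0.565],
    [0,0,0.565],
    [0,0,0.565],
    [0,0,0.565],
    [0,0,0.565],
  ],
  grip=0,
)

```text
time: 2.57
ee_pos: [0.4684, 0.0353, 0.2225]
eef_rot: [-0.166, 0.986, 0.0, -0.0]
ft_force: [0.4, -0.5, 0.7]
width: -0.0001
grip_force: 0.0
```

```bash
python3 - <<'E'
from h import *
save('wrist','w1.png')
spots('wrist',["tray_pull","wheel_centre","handle_hinge","handle_tip","jar","pump_bottle"])
E
```

```text
wrist tray_pull 0.77 [0.509  0.0217 0.0356]
wrist jar 0.65 [ 0.4478  0.1423 -0.0036]
wrist pump_bottle 0.88 [ 0.5234 -0.1283 -0.0023]
wrist pump_bottle 0.18 [ 0.6386 -0.1365  0.0016]
```

View pics/w1.png

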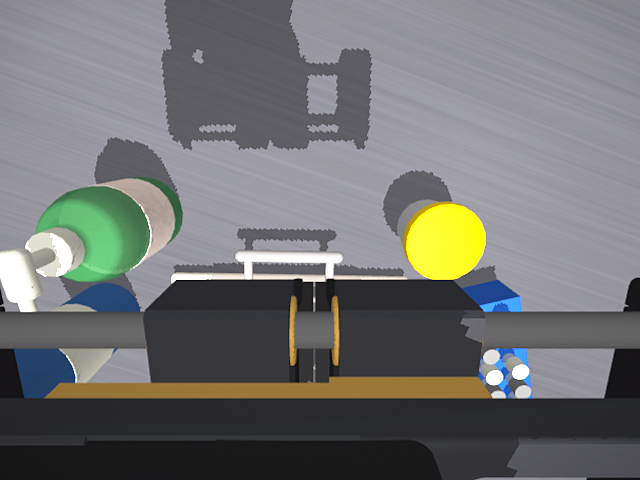

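The wrist view shows the bar level at about (237–343, 258), so the 19° yaw holds. The bottle and jar are clear of the fingers.

arm_command(
  xyz=[
    [0,0,-0.04],
    [0,0,-0.08],
    [0,0,-0.12],
    [0,0,-0.16],
    [0,0,-0.192],
    [0,0,-0.192],
    [0.0095,0.0033,-0.192],
    [0.019,0.0065,-0.192],
    [0.0284,0.0098,-0.192],
    [0.0378,0.013,-0.192],
    [0.0426,0.0146,-0.192],
    [0.0426,0.0146,-0.192],
  ],
  rot=[
    [0,0,0],
    [0,0,0],
    [0,0,0],
    [0,0,0],
    [0,0,0],
    [0,0,0],
    [0,0,0],
    [0,0,0],
    [0,0,0],
    [0,0,0],
    [0,0,0],
    [0,0,0],
  ],
)

```text
time: 3.92
ee_pos: [0.5137, 0.0495, 0.0317]
eef_rot: [-0.165, 0.986, 0.0, 0.002]
ft_force: [-0.2, 0.6, 1.2]
width: 0.0005
grip_force: 0.0
```

arm_command(
  xyz=[
    [0.0028,0.001,0],
    [0.0057,0.002,0],
    [0.0076,0.0026,0],
    [0.0076,0.0026,0],
  ],
  rot=[
    [0,0,0],
    [0,0,0],
    [0,0,0],
    [0,0,0],
  ],
)

```text
time: 4.25
ee_pos: [0.518, 0.051, 0.0305]
eef_rot: [-0.165, 0.986, 0.0, -0.001]
ft_force: [-6.5, -2.4, 6.5]
width: 0.0005
grip_force: 3.5
```

arm_command(
  xyz=[
    [0.0019,0.0006,0],
    [0.0028,0.001,0],
    [0.0028,0.001,0],
  ],
  rot=[
    [0,0,0],
    [0,0,0],
    [0,0,0],
  ],
)

```text
time: 4.5
ee_pos: [0.5183, 0.051, 0.03]
eef_rot: [-0.164, 0.986, 0.0, -0.004]
ft_force: [-17.7, -5.1, 15.7]
width: 0.0004
grip_force: 9.3
```

arm_command(
  xyz=[
    [0.0019,0.0006,0],
    [0.0028,0.001,0],
    [0.0028,0.001,0],
  ],
  rot=[
    [0,0,0],
    [0,0,0],
    [0,0,0],
  ],
)

```text
time: 4.75
ee_pos: [0.5185, 0.0511, 0.0296]
eef_rot: [-0.164, 0.986, 0.0, -0.007]
ft_force: [-29.4, -7.6, 24.5]
width: 0.0003
grip_force: 15.3
```

The tray is home: the force climbs and the finger sits 127 mm in front of the axis. I'll back off, rise, and look at the wheel from above.

arm_command(
  xyz=[
    [-0.03,-0.01,0],
    [-0.03,-0.01,0.04],
    [-0.03,-0.01,0.08],
    [-0.03,-0.01,0.12],
    [-0.03,-0.01,0.16],
    [-0.03,-0.01,0.2],
    [-0.03,-0.01,0.24],
    [-0.03,-0.01,0.29],
    [0.005,-0.014,0.29],
    [0.04,-0.017,0.29],
    [0.075,-0.02,0.29],
    [0.11,-0.023,0.29],
    [0.14,-0.024,0.29],
    [0.165,-0.024,0.29],
    [0.165,-0.024,0.29],
    [0.165,-0.024,0.29],
    [0.165,-0.024,0.29],
    [0.165,-0.024,0.29],
    [0.165,-0.024,0.29],
  ],
  rot=[
    [0,0,0],
    [0,0,0],
    [0,0,0],
    [0,0,0],
    [0,0,0],
    [0,0,0],
    [0,0,0],
    [0,0,-0.1],
    [0,0,-0.2],
    [0,0,-0.3],
    [0,0,-0.4],
    [0,0,-0.5],
    [0,0,-0.6],
    [0,0,-0.7],
    [0,0,-0.8],
    [0,0,-0.9],
    [0,0,-1.0],
    [0,0,-1.047],
    [0,0,-1.047],
  ],
  grip=0.6,
)

```text
time: 6.33
ee_pos: [0.6899, 0.0296, 0.3205]
eef_rot: [0.351, 0.936, 0.0, 0.0]
ft_force: [-0.0, -0.1, 0.0]
width: 0.052
grip_force: 0.0
```

```bash
python3 - <<'E'
from h import *
s=r.read_state(); print(s["ee_pos"],s["eef_rot"],s["time"],s["width"],s["ft_force"])
save('wrist','w2.png')
spots('wrist',["wheel_centre","handle_hinge","handle_tip","press"])
r.camera('top');r.camera('scene')
for c in ('top','scene'): spots(c,["tray_pull","mat_top","platen_face"])
E
```

```text
[0.68986244 0.0296046  0.3204643 ] [3.51163242e-01 9.36314228e-01 1.17732412e-04 1.72950226e-04] 6.3333 0.05195185415790727 [-0.03564924 -0.05703551  0.01043466]
wrist wheel_centre 0.93 [0.6466 0.072  0.1823]
wrist wheel_centre 0.27 [0.606  0.1005 0.1823]
wrist handle_hinge 0.6 [0.6059 0.1026 0.1835]
wrist handle_tip 0.72 [0.6519 0.0667 0.2045]
top mat_top 0.67 [0.5428 0.2377 0.0009]
scene tray_pull 0.92 [0.5416 0.0352 0.0367]
```

View pics/w2.png

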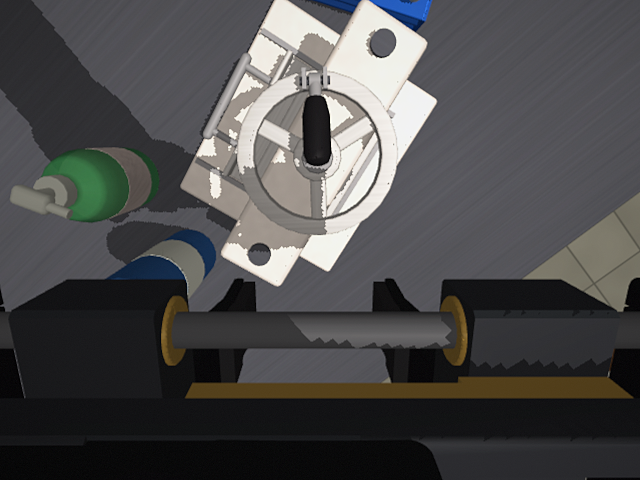

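The view shows the outer rim centred at about (318,153.5), the hinge at about (315,80), and the handle pointing straight down the image to its tip at (318,162). I'll convert the rim centre and hinge at their known heights.

```bash
python3 - <<'E'
from h import *
m=r.camera_model('wrist'); T=np.array(m["T"]); print({k:v for k,v in m.items() if k!="T"}, T[:3,3])
def px(u,v,z):
    d=T[:3,:3]@np.array([(u-m["cx"])/m["fx"],-(v-m["cy"])/m["fy"],-1]); o=T[:3,3]
    return o+d*(z-o[2])/d[2]
c=px(318,153.5,.176); h=px(315,80,.182)
print(c,h,np.linalg.norm((h-c)[:2]),np.degrees(np.arctan2(*(h-c)[1::-1])))
for e in [(238,153),(398,153),(318,72),(318,235)]: print(px(*e,.174)-c)
print(px(316,110,.2),px(317,155,.21))
E
```

```text
{'fx': 388.7029848303874, 'fy': 388.7029848303874, 'cx': 313.813160010177, 'cy': 243.93625139320275} [0.63778244 0.07462135 0.48214674]
[0.64646785 0.0711721  0.176     ] [0.60593161 0.1032571  0.182     ] 0.05169753378124398 141.637893833058
[-0.04074    -0.04642067 -0.002     ]
[ 0.0402776  0.04686   -0.002    ]
[-0.04407109  0.03809315 -0.002     ]
[ 0.0490263  -0.04232028 -0.002     ]
[0.62280999 0.08947032 0.2       ] [0.64581081 0.07038721 0.21      ]
```

arm_command(
  xyz=[
    [-0.025,0.023,0],
    [-0.049,0.046,0],
    [-0.049,0.046,-0.04],
    [-0.049,0.046,-0.08],
    [-0.049,0.046,-0.11],
    [-0.049,0.046,-0.1275],
    [-0.049,0.046,-0.1275],
    [-0.049,0.046,-0.1275],
  ],
  rot=[
    [0,0,0.035],
    [0,0,0.035],
    [0,0,0.035],
    [0,0,0.035],
    [0,0,0.035],
    [0,0,0.035],
    [0,0,0.035],
    [0,0,0.035],
  ],
)

```text
time: 7.65
ee_pos: [0.6403, 0.0752, 0.1931]
eef_rot: [0.334, 0.943, -0.0, -0.0]
ft_force: [0.4, 0.9, 0.9]
width: 0.0522
grip_force: 0.0
```

arm_command(
  xyz=[
    [0,0,0],
    [0,0,0],
    [0,0,0],
    [0,0,0],
    [0,0,0],
    [0,0,0],
  ],
  rot=[
    [0,0,0],
    [0,0,0],
    [0,0,0],
    [0,0,0],
    [0,0,0],
    [0,0,0],
  ],
  grip=0,
  squeeze=12,
)

```text
time: 8.15
ee_pos: [0.6407, 0.0752, 0.1934]
eef_rot: [0.334, 0.943, 0.0, 0.0]
ft_force: [0.3, -1.0, -0.2]
width: 0.0202
grip_force: 0.1
```

arm_command(
  xyz=[
    [0,0,0],
    [0,0,0],
    [-0.0016,0.0013,0.0046],
    [-0.0033,0.0027,0.009],
    [-0.0056,0.0045,0.0131],
    [-0.0081,0.0065,0.0169],
    [-0.0109,0.0088,0.0204],
    [-0.0139,0.0113,0.0235],
    [-0.0172,0.0139,0.0262],
    [-0.0207,0.0167,0.0285],
    [-0.0243,0.0196,0.0303],
    [-0.028,0.0226,0.0316],
    [-0.0309,0.025,0.0323],
    [-0.0337,0.0273,0.0327],
    [-0.0376,0.0304,0.0328],
    [-0.0376,0.0304,0.0328],
  ],
  rot=[
    [0,0,0],
    [0,0,0],
    [0,0,0],
    [0,0,0],
    [0,0,0],
    [0,0,0],
    [0,0,0],
    [0,0,0],
    [0,0,0],
    [0,0,0],
    [0,0,0],
    [0,0,0],
    [0,0,0],
    [0,0,0],
    [0,0,0],
    [0,0,0],
  ],
)

```text
time: 9.48
ee_pos: [0.6026, 0.1062, 0.2264]
eef_rot: [0.334, 0.943, 0.0, 0.0]
ft_force: [1.3, -1.5, 6.0]
width: 0.0194
grip_force: 12.0
```

```bash
python3 - <<'E'
from h import *
save('scene','s1.png'); save('wrist','w3.png')
spots('scene',["handle_tip","handle_hinge","wheel_centre"])
i=cv2.imread('pics/s1.png')[150:350,280:480]; j=cv2.imread('pics/w3.png')
cv2.imwrite('pics/m1.png',np.hstack([cv2.resize(i,(400,400)),cv2.resize(j,(400,300),)[:300] if 0 else cv2.copyMakeBorder(cv2.resize(j,(400,300)),0,100,0,0,0)]))
E
```

```text
scene handle_tip 0.83 [0.6051 0.1004 0.2436]
scene handle_hinge 0.97 [0.6039 0.1025 0.1863]
scene wheel_centre 0.91 [0.6441 0.0682 0.1818]
```

View pics/m1.png

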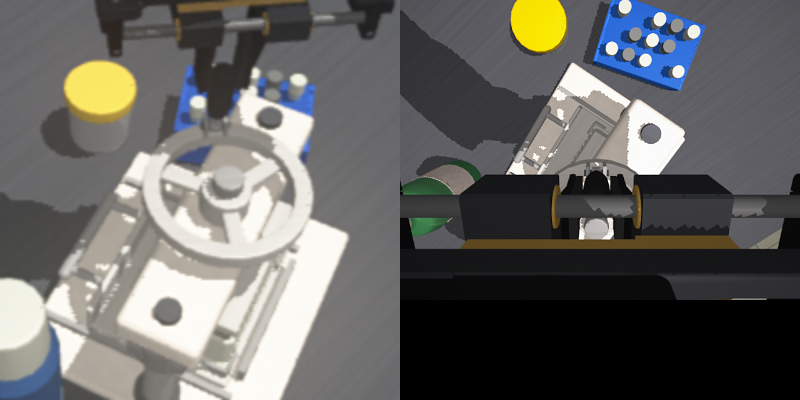

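The handle stands upright between the pads, with its tip at 244 mm. I'll nudge it outward to confirm it is on its stop.

arm_command(
  xyz=[
    [-0.0012,0.001,0],
    [-0.0023,0.0019,0],
    [-0.0023,0.0019,0],
  ],
  rot=[
    [0,0,0],
    [0,0,0],
    [0,0,0],
  ],
)

```text
time: 9.98
ee_pos: [0.6011, 0.1073, 0.2264]
eef_rot: [0.334, 0.943, 0.0, 0.001]
ft_force: [3.8, -2.2, 4.3]
width: 0.0195
grip_force: 12.0
```

```bash
cat > crank.py <<'E'
import sys,numpy as np
# cx cy R a0(deg) total step ; shifts from commanded pose x0 y0
def rows(cx,cy,R,a0,tot,st,x0,y0):
    n=int(round(tot/st)); a=np.radians(a0-st*np.arange(1,n+1))
    print([[round(float(cx+R*np.cos(t)-x0),4),round(float(cy+R*np.sin(t)-y0),4),0] for t in a]); print([[0,0,0]]*n)
if __name__=="__main__": rows(*map(float,sys.argv[1:]))
E
python3 crank.py .6455 .0718 .0565 141.4 100 10 .6011 .1073
```

```text
[[0.007, 0.0069, 0], [0.015, 0.0127, 0], [0.0238, 0.0171, 0], [0.0332, 0.0199, 0], [0.043, 0.021, 0], [0.0528, 0.0204, 0], [0.0624, 0.018, 0], [0.0714, 0.0141, 0], [0.0796, 0.0087, 0], [0.0868, 0.0019, 0]]
[[0, 0, 0], [0, 0, 0], [0, 0, 0], [0, 0, 0], [0, 0, 0], [0, 0, 0], [0, 0, 0], [0, 0, 0], [0, 0, 0], [0, 0, 0]]
```

arm_command(
  xyz=[
    [0.007,0.007,0],
    [0.015,0.0127,0],
    [0.0238,0.0171,0],
    [0.0332,0.02,0],
    [0.043,0.021,0],
    [0.0528,0.0204,0],
    [0.0624,0.018,0],
    [0.0714,0.0141,0],
    [0.0796,0.0087,0],
    [0.0868,0.002,0],
    [0.0868,0.002,0],
  ],
  rot=[
    [0,0,0],
    [0,0,0],
    [0,0,0],
    [0,0,0],
    [0,0,0],
    [0,0,0],
    [0,0,0],
    [0,0,0],
    [0,0,0],
    [0,0,0],
    [0,0,0],
  ],
)

```text
time: 10.9
ee_pos: [0.688, 0.1071, 0.2263]
eef_rot: [0.335, 0.942, -0.001, -0.0]
ft_force: [0.1, -3.5, 7.0]
width: 0.0195
grip_force: 12.1
```

```bash
python3 - <<'E'
from h import *
save('scene','s2.png')
spots('scene',["handle_tip","handle_hinge","wheel_centre"])
s=r.read_state(); print(s["ee_pos"],s["ft_force"],s["time"])
cv2.imwrite('pics/m2.png',cv2.resize(cv2.imread('pics/s2.png')[120:360,260:500],(480,480)))
E
```

```text
scene handle_tip 0.63 [0.6916 0.0999 0.2426]
scene handle_hinge 0.89 [0.6889 0.1044 0.181 ]
scene wheel_centre 0.85 [0.6436 0.0696 0.1824]
[0.68714679 0.10820723 0.22618813] [-2.35863215 -3.65428387  8.08782725] 11.1
```

View pics/m2.png

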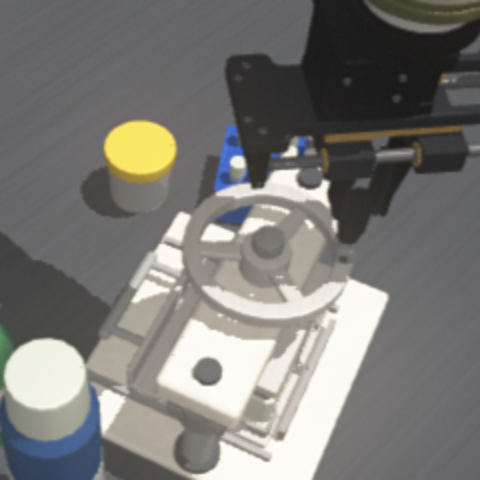

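The crank follows well: the handle is still upright, the radial force is light and the hinge has moved 100°. I'll continue on the same circle.

```bash
python3 crank.py .6455 .0718 .0565 41.4 300 15 .6879 .1093|head -1;  python3 crank.py .6455 .0718 .0565 101.4 195 15 .6343 .1272|head -1
```

```text
[[0.0082, -0.0124, 0], [0.013, -0.0263, 0], [0.014, -0.041, 0], [0.0111, -0.0555, 0], [0.0047, -0.0688, 0], [-0.005, -0.0799, 0], [-0.0173, -0.0881, 0], [-0.0312, -0.0929, 0], [-0.0459, -0.0939, 0], [-0.0604, -0.091, 0], [-0.0737, -0.0846, 0], [-0.0848, -0.0749, 0], [-0.093, -0.0626, 0], [-0.0978, -0.0487, 0], [-0.0988, -0.034, 0], [-0.0959, -0.0195, 0], [-0.0895, -0.0062, 0], [-0.0798, 0.0049, 0], [-0.0675, 0.0131, 0], [-0.0536, 0.0179, 0]]
[[0.0147, 0.001, 0], [0.0292, -0.0019, 0], [0.0425, -0.0083, 0], [0.0536, -0.018, 0], [0.0618, -0.0303, 0], [0.0666, -0.0442, 0], [0.0676, -0.0589, 0], [0.0647, -0.0734, 0], [0.0583, -0.0867, 0], [0.0486, -0.0978, 0], [0.0363, -0.106, 0], [0.0224, -0.1108, 0], [0.0077, -0.1118, 0]]
```

arm_command(
  xyz=[
    [0.0082,-0.0124,0],
    [0.013,-0.0263,0],
    [0.014,-0.041,0],
    [0.0111,-0.0555,0],
    [0.0047,-0.0688,0],
    [-0.005,-0.0799,0],
    [-0.0173,-0.0881,0],
    [-0.0312,-0.0929,0],
    [-0.0459,-0.0939,0],
    [-0.0604,-0.091,0],
  ],
  rot=[
    [0,0,0],
    [0,0,0],
    [0,0,0],
    [0,0,0],
    [0,0,0],
    [0,0,0],
    [0,0,0],
    [0,0,0],
    [0,0,0],
    [0,0,0],
  ],
)

```text
time: 11.93
ee_pos: [0.6268, 0.0193, 0.226]
eef_rot: [0.334, 0.943, 0.001, 0.0]
ft_force: [3.6, 4.0, 4.2]
width: 0.0193
grip_force: 12.1
```

arm_command(
  xyz=[
    [-0.0133,0.0064,0],
    [-0.0244,0.0161,0],
    [-0.0326,0.0284,0],
    [-0.0374,0.0423,0],
    [-0.0384,0.057,0],
    [-0.0355,0.0715,0],
    [-0.0291,0.0848,0],
    [-0.0194,0.0959,0],
    [-0.0071,0.1041,0],
    [0.0068,0.1089,0],
  ],
  rot=[
    [0,0,0],
    [0,0,0],
    [0,0,0],
    [0,0,0],
    [0,0,0],
    [0,0,0],
    [0,0,0],
    [0,0,0],
    [0,0,0],
    [0,0,0],
  ],
)

```text
time: 12.77
ee_pos: [0.6337, 0.1273, 0.2259]
eef_rot: [0.334, 0.943, -0.001, -0.001]
ft_force: [-1.9, -7.8, 5.8]
width: 0.0195
grip_force: 12.1
```

arm_command(
  xyz=[
    [0.0147,0.001,0],
    [0.0292,-0.0019,0],
    [0.0425,-0.0083,0],
    [0.0536,-0.018,0],
    [0.0618,-0.0303,0],
    [0.0666,-0.0442,0],
    [0.0676,-0.0589,0],
    [0.0647,-0.0734,0],
    [0.0583,-0.0867,0],
    [0.0486,-0.0978,0],
    [0.0363,-0.106,0],
    [0.0224,-0.1108,0],
  ],
  rot=[
    [0,0,0],
    [0,0,0],
    [0,0,0],
    [0,0,0],
    [0,0,0],
    [0,0,0],
    [0,0,0],
    [0,0,0],
    [0,0,0],
    [0,0,0],
    [0,0,0],
    [0,0,0],
  ],
)

```text
time: 13.77
ee_pos: [0.656, 0.0175, 0.2257]
eef_rot: [0.334, 0.943, 0.001, -0.0]
ft_force: [2.0, 4.0, 5.5]
width: 0.0195
grip_force: 12.1
```

I've wound 580° so far, and the stop can't come before about 596°. I'll check the platen height to estimate what's left.

```bash
python3 - <<'E'
from h import *
save('scene','s3.png'); r.camera('top')
for c in ('scene','top'): spots(c,["platen_face","mat_top"]); spots(c,["platen_face","mat_top"],r.look_for)
a=cv2.imread('pics/s0.png')[250:350,300:430];b=cv2.imread('pics/s3.png')[250:350,300:430]
cv2.imwrite('pics/m3.png',np.hstack([cv2.resize(x,(400,308),interpolation=2) for x in (a,b)]))
E
```

```text
scene platen_face 0.74 [0.6868 0.0263 0.0854]
scene mat_top 0.71 [0.6641 0.0411 0.1766]
```

View pics/m3.png

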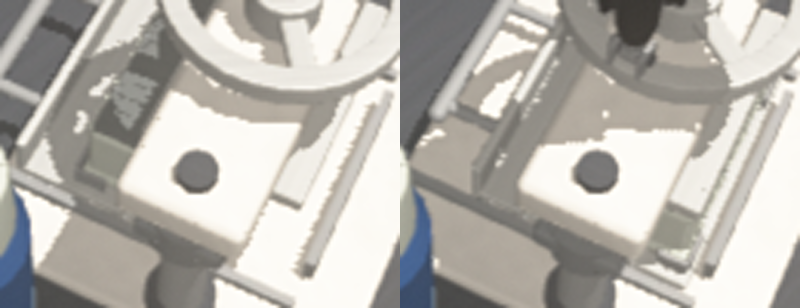

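Not precise enough, so I'll wind in 15° steps and watch the force.

```bash
python3 - <<'E'
import numpy as np
R=.0565
for k in range(25):
    a=np.radians(-78.6-15*k); f=lambda t:R*np.array([np.cos(t),np.sin(t)])
    d=lambda g:[round(float(x),4) for x in f(a-np.radians(g))-f(a)]
    print(580+15*(k+1),round((-78.6-15*(k+1))%360,1),d(7.5),d(15))
E
```

```text
595 266.4 [-0.0073, -0.001] [-0.0147, -0.001]
610 251.4 [-0.0073, 0.0009] [-0.0145, 0.0028]
625 236.4 [-0.0068, 0.0028] [-0.0132, 0.0065]
640 221.4 [-0.0059, 0.0045] [-0.0111, 0.0097]
655 206.4 [-0.0045, 0.0059] [-0.0082, 0.0122]
670 191.4 [-0.0028, 0.0068] [-0.0048, 0.014]
685 176.4 [-0.001, 0.0073] [-0.001, 0.0147]
700 161.4 [0.0009, 0.0073] [0.0028, 0.0145]
715 146.4 [0.0028, 0.0068] [0.0065, 0.0132]
730 131.4 [0.0045, 0.0059] [0.0097, 0.0111]
745 116.4 [0.0059, 0.0045] [0.0122, 0.0082]
760 101.4 [0.0068, 0.0028] [0.014, 0.0048]
775 86.4 [0.0073, 0.001] [0.0147, 0.001]
790 71.4 [0.0073, -0.0009] [0.0145, -0.0028]
805 56.4 [0.0068, -0.0028] [0.0132, -0.0065]
820 41.4 [0.0059, -0.0045] [0.0111, -0.0097]
835 26.4 [0.0045, -0.0059] [0.0082, -0.0122]
850 11.4 [0.0028, -0.0068] [0.0048, -0.014]
865 356.4 [0.001, -0.0073] [0.001, -0.0147]
880 341.4 [-0.0009, -0.0073] [-0.0028, -0.0145]
895 326.4 [-0.0028, -0.0068] [-0.0065, -0.0132]
910 311.4 [-0.0045, -0.0059] [-0.0097, -0.0111]
925 296.4 [-0.0059, -0.0045] [-0.0122, -0.0082]
940 281.4 [-0.0068, -0.0028] [-0.014, -0.0048]
955 266.4 [-0.0073, -0.001] [-0.0147, -0.001]
```

arm_command(
  xyz=[
    [-0.0074,-0.001,0],
    [-0.0147,-0.001,0],
    [-0.0147,-0.001,0],
  ],
  rot=[
    [0,0,0],
    [0,0,0],
    [0,0,0],
  ],
)

```text
time: 14.52
ee_pos: [0.6405, 0.0166, 0.2257]
eef_rot: [0.334, 0.943, 0.001, -0.001]
ft_force: [-1.4, 3.5, 3.0]
width: 0.0196
grip_force: 12.1
```

arm_command(
  xyz=[
    [-0.0073,0.001,0],
    [-0.0145,0.0028,0],
    [-0.0145,0.0028,0],
  ],
  rot=[
    [0,0,0],
    [0,0,0],
    [0,0,0],
  ],
)

```text
time: 14.77
ee_pos: [0.626, 0.0197, 0.2257]
eef_rot: [0.333, 0.943, 0.001, -0.001]
ft_force: [-1.5, 3.7, 2.5]
width: 0.0193
grip_force: 12.1
```

arm_command(
  xyz=[
    [-0.0068,0.0028,0],
    [-0.0132,0.0065,0],
    [-0.0132,0.0065,0],
  ],
  rot=[
    [0,0,0],
    [0,0,0],
    [0,0,0],
  ],
)

```text
time: 15.02
ee_pos: [0.613, 0.0264, 0.2257]
eef_rot: [0.333, 0.943, 0.001, -0.0]
ft_force: [-0.6, 3.5, 1.4]
width: 0.0191
grip_force: 12.1
```

arm_command(
  xyz=[
    [-0.0059,0.0045,0],
    [-0.0111,0.0097,0],
    [-0.0111,0.0097,0],
  ],
  rot=[
    [0,0,0],
    [0,0,0],
    [0,0,0],
  ],
)

```text
time: 15.27
ee_pos: [0.6023, 0.0359, 0.2257]
eef_rot: [0.333, 0.943, 0.0, 0.0]
ft_force: [1.8, 4.1, 1.5]
width: 0.0196
grip_force: 12.1
```

arm_command(
  xyz=[
    [-0.0045,0.0059,0],
    [-0.0082,0.0122,0],
    [-0.0082,0.0122,0],
  ],
  rot=[
    [0,0,0],
    [0,0,0],
    [0,0,0],
  ],
)

```text
time: 15.52
ee_pos: [0.5945, 0.0477, 0.2258]
eef_rot: [0.333, 0.943, 0.0, 0.0]
ft_force: [3.2, 4.4, 0.5]
width: 0.0196
grip_force: 12.0
```

arm_command(
  xyz=[
    [-0.0028,0.0068,0],
    [-0.0048,0.014,0],
    [-0.0048,0.014,0],
  ],
  rot=[
    [0,0,0],
    [0,0,0],
    [0,0,0],
  ],
)

```text
time: 15.77
ee_pos: [0.5899, 0.0613, 0.2257]
eef_rot: [0.334, 0.943, -0.0, 0.001]
ft_force: [4.3, 1.8, 1.1]
width: 0.0194
grip_force: 12.0
```

arm_command(
  xyz=[
    [-0.001,0.0073,0],
    [-0.001,0.0147,0],
    [-0.001,0.0147,0],
  ],
  rot=[
    [0,0,0],
    [0,0,0],
    [0,0,0],
  ],
)

```text
time: 16.02
ee_pos: [0.5889, 0.0759, 0.2258]
eef_rot: [0.334, 0.943, -0.0, 0.0]
ft_force: [3.7, 0.0, 0.6]
width: 0.0198
grip_force: 12.0
```

arm_command(
  xyz=[
    [0.001,0.0073,0],
    [0.0028,0.0145,0],
    [0.0028,0.0145,0],
  ],
  rot=[
    [0,0,0],
    [0,0,0],
    [0,0,0],
  ],
)

```text
time: 16.27
ee_pos: [0.5921, 0.0912, 0.2258]
eef_rot: [0.333, 0.943, 0.0, 0.0]
ft_force: [4.4, -2.0, 0.1]
width: 0.0194
grip_force: 12.0
```

arm_command(
  xyz=[
    [0.0028,0.0068,0],
    [0.0065,0.0132,0],
    [0.0065,0.0132,0],
  ],
  rot=[
    [0,0,0],
    [0,0,0],
    [0,0,0],
  ],
)

```text
time: 16.52
ee_pos: [0.599, 0.1046, 0.2259]
eef_rot: [0.333, 0.943, 0.0, 0.001]
ft_force: [4.1, -1.3, 0.1]
width: 0.0193
grip_force: 12.0
```

arm_command(
  xyz=[
    [0.0045,0.0059,0],
    [0.0097,0.0111,0],
    [0.0097,0.0111,0],
  ],
  rot=[
    [0,0,0],
    [0,0,0],
    [0,0,0],
  ],
)

```text
time: 16.77
ee_pos: [0.6091, 0.1154, 0.2259]
eef_rot: [0.333, 0.943, 0.0, 0.001]
ft_force: [4.7, -1.7, 1.2]
width: 0.0194
grip_force: 12.0
```

arm_command(
  xyz=[
    [0.0059,0.0045,0],
    [0.0122,0.0082,0],
    [0.0122,0.0082,0],
  ],
  rot=[
    [0,0,0],
    [0,0,0],
    [0,0,0],
  ],
)

```text
time: 17.02
ee_pos: [0.6215, 0.123, 0.226]
eef_rot: [0.334, 0.943, -0.0, 0.001]
ft_force: [4.3, -2.6, 1.9]
width: 0.0194
grip_force: 12.0
```

arm_command(
  xyz=[
    [0.0068,0.0028,0],
    [0.014,0.0048,0],
    [0.014,0.0048,0],
  ],
  rot=[
    [0,0,0],
    [0,0,0],
    [0,0,0],
  ],
)

```text
time: 17.27
ee_pos: [0.6355, 0.1273, 0.226]
eef_rot: [0.334, 0.943, -0.0, 0.001]
ft_force: [3.7, -3.0, 2.9]
width: 0.0192
grip_force: 12.1
```

arm_command(
  xyz=[
    [0.0073,0.001,0],
    [0.0147,0.001,0],
    [0.0147,0.001,0],
  ],
  rot=[
    [0,0,0],
    [0,0,0],
    [0,0,0],
  ],
)

```text
time: 17.52
ee_pos: [0.6501, 0.1278, 0.2261]
eef_rot: [0.334, 0.943, -0.0, 0.0]
ft_force: [1.4, -4.9, 5.0]
width: 0.0189
grip_force: 12.1
```

arm_command(
  xyz=[
    [0.0073,-0.001,0],
    [0.0145,-0.0028,0],
    [0.0145,-0.0028,0],
  ],
  rot=[
    [0,0,0],
    [0,0,0],
    [0,0,0],
  ],
)

```text
time: 17.77
ee_pos: [0.6643, 0.1245, 0.2262]
eef_rot: [0.334, 0.942, -0.0, 0.0]
ft_force: [-0.3, -4.6, 5.4]
width: 0.0196
grip_force: 12.1
```

arm_command(
  xyz=[
    [0.0068,-0.0028,0],
    [0.0132,-0.0065,0],
    [0.0132,-0.0065,0],
  ],
  rot=[
    [0,0,0],
    [0,0,0],
    [0,0,0],
  ],
)

```text
time: 18.02
ee_pos: [0.6772, 0.1178, 0.2262]
eef_rot: [0.335, 0.942, -0.0, -0.0]
ft_force: [-2.0, -5.5, 6.1]
width: 0.0195
grip_force: 12.1
```

arm_command(
  xyz=[
    [0.0059,-0.0045,0],
    [0.0111,-0.0097,0],
    [0.0111,-0.0097,0],
  ],
  rot=[
    [0,0,0],
    [0,0,0],
    [0,0,0],
  ],
)

```text
time: 18.27
ee_pos: [0.6878, 0.108, 0.2262]
eef_rot: [0.335, 0.942, -0.0, -0.001]
ft_force: [-3.7, -4.7, 6.0]
width: 0.0192
grip_force: 12.1
```

arm_command(
  xyz=[
    [0.0045,-0.0059,0],
    [0.0082,-0.0122,0],
    [0.0082,-0.0122,0],
  ],
  rot=[
    [0,0,0],
    [0,0,0],
    [0,0,0],
  ],
)

```text
time: 18.52
ee_pos: [0.6955, 0.0962, 0.2262]
eef_rot: [0.334, 0.942, -0.0, -0.001]
ft_force: [-6.7, -4.0, 7.1]
width: 0.0191
grip_force: 12.1
```

arm_command(
  xyz=[
    [0.0028,-0.0068,0],
    [0.0048,-0.014,0],
    [0.0048,-0.014,0],
  ],
  rot=[
    [0,0,0],
    [0,0,0],
    [0,0,0],
  ],
)

```text
time: 18.77
ee_pos: [0.7, 0.0829, 0.2262]
eef_rot: [0.334, 0.943, 0.0, -0.001]
ft_force: [-7.3, -1.9, 6.8]
width: 0.0191
grip_force: 12.1
```

arm_command(
  xyz=[
    [0.001,-0.0073,0],
    [0.001,-0.0147,0],
    [0.001,-0.0147,0],
  ],
  rot=[
    [0,0,0],
    [0,0,0],
    [0,0,0],
  ],
)

```text
time: 19.02
ee_pos: [0.7009, 0.0691, 0.2261]
eef_rot: [0.334, 0.943, 0.001, -0.001]
ft_force: [-7.1, -0.4, 7.5]
width: 0.0196
grip_force: 12.0
```

arm_command(
  xyz=[
    [-0.001,-0.0073,0],
    [-0.0028,-0.0145,0],
    [-0.0028,-0.0145,0],
  ],
  rot=[
    [0,0,0],
    [0,0,0],
    [0,0,0],
  ],
)

```text
time: 19.27
ee_pos: [0.6983, 0.0553, 0.2262]
eef_rot: [0.333, 0.943, 0.001, -0.001]
ft_force: [-5.0, 1.8, 7.2]
width: 0.0194
grip_force: 12.0
```

arm_command(
  xyz=[
    [-0.0028,-0.0068,0],
    [-0.0065,-0.0132,0],
    [-0.0065,-0.0132,0],
  ],
  rot=[
    [0,0,0],
    [0,0,0],
    [0,0,0],
  ],
)

```text
time: 19.52
ee_pos: [0.692, 0.0421, 0.2262]
eef_rot: [0.333, 0.943, 0.001, -0.001]
ft_force: [-3.1, 2.0, 7.1]
width: 0.0198
grip_force: 12.0
```

arm_command(
  xyz=[
    [-0.0045,-0.0059,0],
    [-0.0097,-0.0111,0],
    [-0.0097,-0.0111,0],
  ],
  rot=[
    [0,0,0],
    [0,0,0],
    [0,0,0],
  ],
)

```text
time: 19.77
ee_pos: [0.6854, 0.0368, 0.2267]
eef_rot: [0.331, 0.944, 0.005, 0.002]
ft_force: [15.8, 18.3, -0.1]
width: 0.0233
grip_force: 12.0
```

The wheel hits its stop: 24 N purely tangential, at a total of about 903° (start angle about −2.25 rad, which is plausible). I'll ease off, open and lift.

arm_command(
  xyz=[
    [0.002,0.002,0],
    [0.002,0.002,0],
  ],
  rot=[
    [0,0,0],
    [0,0,0],
  ],
)

```text
time: 19.93
ee_pos: [0.6872, 0.039, 0.2265]
eef_rot: [0.33, 0.944, 0.004, 0.001]
ft_force: [9.9, 14.6, 2.4]
width: 0.0193
grip_force: 12.0
```

arm_command(
  xyz=[
    [0,0,0],
    [0,0,0],
    [0.002,0.002,0],
    [0.003,0.003,0],
    [0.003,0.003,0],
    [0.003,0.003,0],
  ],
  rot=[
    [0,0,0],
    [0,0,0],
    [0,0,0],
    [0,0,0],
    [0,0,0],
    [0,0,0],
  ],
  grip=0.7,
)

```text
time: 20.43
ee_pos: [0.6874, 0.0346, 0.2253]
eef_rot: [0.334, 0.943, -0.0, -0.0]
ft_force: [-0.6, 1.3, -0.0]
width: 0.0515
grip_force: 0.0
```

arm_command(
  xyz=[
    [0,0,0.02],
    [0,0,0.06],
    [0,0,0.1],
    [-0.02,0.02,0.13],
    [-0.05,0.04,0.13],
    [-0.08,0.07,0.13],
    [-0.11,0.1,0.13],
    [-0.14,0.13,0.13],
    [-0.17,0.16,0.13],
    [-0.2,0.19,0.13],
    [-0.2,0.19,0.13],
    [-0.2,0.19,0.13],
  ],
  rot=[
    [0,0,0],
    [0,0,0],
    [0,0,0],
    [0,0,0],
    [0,0,0],
    [0,0,0],
    [0,0,0],
    [0,0,0],
    [0,0,0],
    [0,0,0],
    [0,0,0],
    [0,0,0],
  ],
)

```text
time: 21.43
ee_pos: [0.4855, 0.2272, 0.356]
eef_rot: [0.331, 0.944, 0.001, -0.001]
ft_force: [0.4, 0.3, 0.6]
width: 0.0612
grip_force: 0.0
```

```bash
python3 - <<'E'
from h import *
s=r.read_state(); print(s["ee_pos"],s["time"],s["ft_force"])
save('scene','s4.png'); save('top','t4.png')
L=["wheel_centre","handle_hinge","handle_tip","tray_pull","mat_top","platen_face"]
spots('scene',L);spots('top',L+["pump_bottle","jar","spray_can","tube_rack"])
i=cv2.imread('pics/s4.png')[160:400,220:460]; j=cv2.imread('pics/t4.png')[130:330,160:440]
cv2.imwrite('pics/m4.png',np.hstack([cv2.resize(i,(400,400)),cv2.copyMakeBorder(cv2.resize(j,(400,286)),0,114,0,0,0)]))
E
```

```text
[0.48546533 0.22722928 0.35595027] 21.4333 [0.42470488 0.28888218 0.64921271]
scene wheel_centre 0.86 [0.6458 0.0708 0.182 ]
scene wheel_centre 0.42 [ 5.471e-01  2.359e-01 -1.000e-04]
scene handle_hinge 0.6 [0.6907 0.0399 0.1804]
scene handle_tip 0.72 [0.6908 0.0311 0.2449]
scene handle_tip 0.34 [0.6482 0.068  0.0727]
scene tray_pull 0.86 [0.542  0.0317 0.0369]
scene platen_face 0.87 [0.6468 0.0687 0.0688]
top wheel_centre 0.72 [0.6503 0.0688 0.1807]
top handle_hinge 0.74 [0.6919 0.0365 0.1821]
top handle_tip 0.67 [0.6947 0.0351 0.2418]
top tray_pull 0.61 [0.541  0.0311 0.0396]
top tray_pull 0.21 [0.4449 0.143  0.0051]
top platen_face 0.58 [0.6461 0.0657 0.0715]
top pump_bottle 0.71 [ 0.5209 -0.1214  0.0025]
top jar 0.92 [0.4449 0.1443 0.0017]
top spray_can 0.67 [ 0.6395 -0.1353  0.0025]
top tube_rack 0.61 [0.5434 0.2374 0.0025]
```

View pics/m4.png

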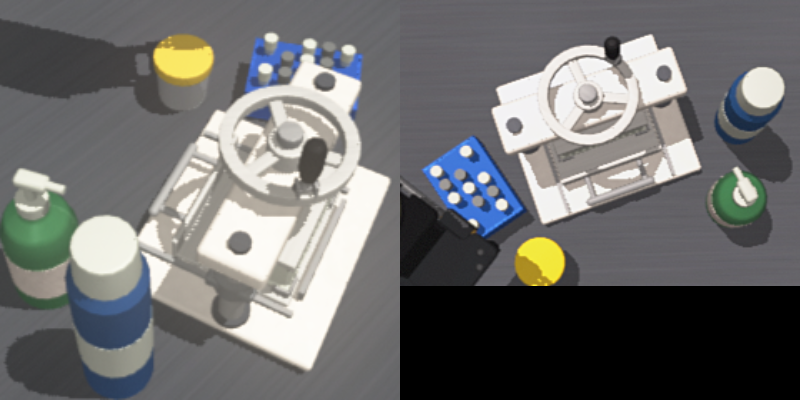

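The picture shows the handle upright, the tray home (bar 112 mm from the axis), the platen at about 71 mm, and all the bystanders unmoved. I'm handing the job in.

```bash
python3 -c "
from bench import r
print(r.close_job())"
```

```text
the job is handed in; nothing more can be done
None
```

The press is closed and the job is handed in at about 22 s: tray home, handle upright before winding, wheel cranked clockwise to its stop (platen measured at 69–72 mm, 72 expected with the mat home), and the bottle, can, jar and rack still standing where they were; the hand-in returned no verdict.

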